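# Close and bolt the curing box's shutter

### The job

Close up the white curing box: slide its metal shutter across the amber window and shoot the shutter's bolt fully home in its keeper, whose slot lies out of sight under the hood and must be found by feel. Leave the bolt home with the knob released, and do not disturb the jar, spool, tin, case and pliers standing beside the box.

Things in the scene. Friction and masses are not known exactly. Their poses are not given: they have to be found in the camera images.
- curing_box: fixed white box 170 (its x) x 210 (its y) x 90 mm high with a grey deck on top; origin under its centre, on the bench; its +y runs along the shutter's track, from the panel with red rocker and louvres (toward the robot) to the back; its +x points across to the hood (on the robot's right). Right of the box a desk lamp overhangs the bench; keep the arm clear of it.
- window (a point): middle of the amber window in the deck, 56 (box x) x 32 (box y) mm; in the box's frame at x -20, y +25 mm
- hood (a point): middle of the top of the white hood along the +x side of the deck: 50 x 190 mm, 115 mm above the bench, near edge at box x = 33 mm. Behind its soft black brush seal (the bolt passes freely through) hides a fixed steel keeper bar along y, its near face at box x = 48 mm, with one slot 14 mm wide. The bar is set differently on each box: the slot's middle lies anywhere from 11 to 39 mm toward +y of the box's origin.
- shutter (a joint): aluminium plate, 78 (x) x 64 (y) mm, sliding in rails along the box's +y: 0 = fully open, up to 0.092 m. The bolt and knob ride on its middle: their y in the box's frame is this value minus 0.045 m. It covers the whole window from 0.054 to 0.086 m; the keeper's slot is met somewhere from 0.056 to 0.084 m. Friction about 2 N; stays where left.
- bolt (a joint): steel barrel bolt, 10 mm thick, round nose, carried by the shutter, sliding along the box's +x: 0 = drawn, 0.022 m = fully home at its stop. Off the slot its nose strikes the keeper bar at 0.007 m and goes no further; in line with the slot (within about 2 mm) it passes in and then holds the shutter. Friction about 1 N; stays where left.
- bolt_knob (a point): middle of the bolt's upright brass knob, 13 mm thick, 36 mm tall (this point is 18 mm below its top, 131 mm above the bench), free all round down to 116 mm above the bench; axes as the box's. Moving it along y slides the shutter, along x slides the bolt; in the box's frame its x is the bolt's value minus 20 mm.
- flux_jar: white jar with blue-green lid, 57 mm wide, 63 mm tall, origin under its centre
- solder_spool: black spool with white wire, 50 mm wide, 29 mm tall, origin under its centre
- pickle_tin: red tin with white lid, 66 mm wide, 90 mm tall, origin under its centre
- drill_case: orange case of drills with clear lid, 66 x 105 x 33 mm, origin under its centre
- pliers_flat: pliers with red grips, lying, 46 x 140 x 11 mm, origin under the centre

How it is judged:
By the outcome, as a careful person would: the job done as asked, in the order asked, and still so for the second after the job is handed in, with the robot touching nothing.
It also fails if it takes over 51 s, if anything falls off the work surface, if the arm or the gripper's body presses on something with over 40 N, if the wrist force passes 120 N, or if a joint passes its speed limit or range.

### The arm

A 7-joint arm with a two-finger parallel gripper is mounted at the origin on a cart in front of the work surface, level with it; the furniture and walls round the work are solid. World frame = base frame: x ahead of the robot, y to its left, z up, the work surface at z = 0. Lengths are in m, angles in rad, forces in N, time in s.
With the tool pointing down it reaches from about 0.425 to 0.875 m from the base axis. Payload 8.4 kg.
Tool frame: the origin (TCP) lies between the finger pads; the fingertips stand 25 mm ahead of it and the grasp point (between the pads) lies 6 mm ahead of it; z points along the fingers, y is the line along which they close (so a half turn about z gives the same grasp; the last joint's range is limited). The gripper opens to 87 mm and grips with 3 to 60 N. Pads are 19 mm wide; open, the fingers measure 117 mm over their backs; the gripper's body (75 mm by 190 mm) begins 51 mm behind the grasp point.
Start: joints at [1.184, 0.333, 0.04, 1.465, -0.013, 1.343, -0.059], TCP at [0.184, -0.623, 0.248] pointing down, gripper open.
Joint ranges: [-2.58, 2.58], [-0.38, 2.09], [-1.3, 1.39], [0.25, 2.4], [-1.5, 4.64], [0.08, 2.09], [-2.65, 2.65]. Speed limits (rad/s): [2.22, 2.22, 2.79, 2.79, 3.14, 3.14, 3.14].

### API

Orientations are given as a rotation vector (axis times angle).
In Python, from bench import r, viewer, job gives the robot as it stands.
- The arm moves only by the tool apply_moves, never from a script. Its argument "rows" is a list of rows, each an object of numbers: "tx", "ty", "tz": the shift along the tool's x, y, z in cm; "rx", "ry", "rz": the turn, a rotation vector about the tool's x, y, z in degrees; "fingers": the opening in per cent of the stroke, from 0 (shut) to 100 (fully open). A call has 1 to 10 rows; each row shifts and turns the commanded pose from where the row before left it, along the tool's axes as they then stand; what a row does not reach is not made up. A row lasts 1/8 s, in which the tool goes at most 62.5 mm and 10.7 degrees, less where a joint would pass 70% of its speed; a pose out of reach is approached as far as the arm can. A call with a gripper value outside its range is refused whole. The fingers move at their own pace and stop on an object; "grip_force" is the grip in N (left out, the last holds). Time passes only in rows, so rows that do not move let the fingers close. It gives the time, the measured TCP pose, the force, the opening and the grip force at its end, in the units of the state.
- r.get_state(): the state, without advancing time (a new reading comes with each control period).
- viewer.camera(name): name is "side" or "top"; returns the picture (420x560x3 uint8, red, green, blue); there is no depth.
- viewer.camera_params(name): a dict with "camera_matrix" (3x3 intrinsics, pixels), "extrinsics" (4x4, takes a point from camera to world coordinates). Camera axes: x right, y down, z forward; pixel columns grow to the right and rows downward; lengths in m; the calibration is good to about 2 mm. A picture is of the moment at which its call begins. camera_params takes no time and is no camera call.
- job.sign_off(): hands the job in; it is judged then, once.
The state is a dict: "t": time; "q": joint angles; "qd": joint speeds; "tau": joint torques, N m; "position": TCP position; "tcp_rot": TCP orientation; "contact_force": force on the tool from outside, world axes, zero at the start; "wrist_torque": the same for the moment, N m; "width": finger opening in m; "gripper_force": force on a finger pad.
Only numpy, scipy, OpenCV 4.12 (cv2) and the standard library are available. Lean on these libraries where they do the work, as an engineer would, in place of code of your own. Each camera call takes 0.05 s, during which the arm holds its last target. There are 200 camera calls.

## Working session

There is one attempt and no reset: what is moved stays moved. The work goes in short steps, Python scripts to look and compute and a tool call to move; the robot and the scene stay as the last step left them, time stands still between calls to the robot, and variables do not carry over. Pictures are saved under pics/ and viewed, at most 10 in all, crops included, and the job is handed in when it is done.

Besides the shell and the picture viewer there is one more tool, called after ">>>" as name(argument=value, ...) on one line, values as JSON. apply_moves: Moves the arm, as the interface text tells. Its arguments: {"type":"object","properties":{"rows":{"type":"array","items":{"type":"object","properties":{"tx":{"type":"number"},"ty":{"type":"number"},"tz":{"type":"number"},"rx":{"type":"number"},"ry":{"type":"number"},"rz":{"type":"number"},"fingers":{"type":"number"}}}},"grip_force":{"type":"number"}},"required":["rows"]}

```bash
mkdir -p pics
python3 - <<'E'
from bench import r,viewer
import cv2,numpy as np
for n in("top","side"):
    im=viewer.camera(n); cv2.imwrite(f"pics/{n}0.png",im[:,:,::-1])
    p=viewer.camera_params(n); print(n,np.round(p["camera_matrix"],1).tolist(),np.round(p["extrinsics"],3).tolist())
s=r.get_state();print(s["t"],s["position"],s["tcp_rot"],s["contact_force"],s["width"])
E
```

```text
top [[472.1, 0.0, 275.2], [0.0, 472.1, 215.2], [0.0, 0.0, 1.0]] [[0.013, -0.996, 0.088, 0.421], [-1.0, -0.013, 0.003, -0.258], [-0.001, -0.088, -0.996, 0.957], [0.0, 0.0, 0.0, 1.0]]
side [[478.5, 0.0, 273.0], [0.0, 478.5, 207.1], [0.0, 0.0, 1.0]] [[-1.0, -0.007, -0.016, 0.538], [0.01, 0.534, -0.845, 0.667], [0.014, -0.845, -0.534, 0.695], [0.0, 0.0, 0.0, 1.0]]
0.1 [ 0.18436914 -0.62290421  0.24676988] [-3.10774577e+00 -4.50300466e-01  4.91567490e-04] [ 0.27007913 -0.01403047  0.30086498] 0.08725904980364656
```

View pics/top0.png

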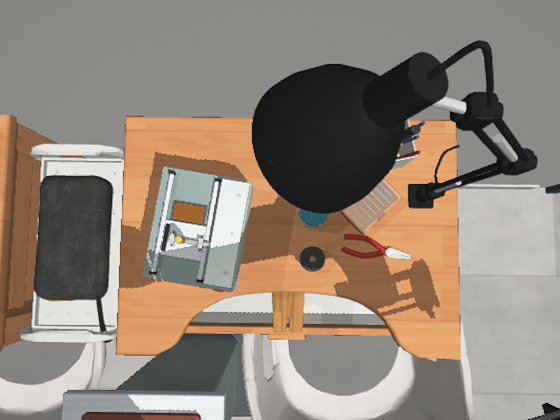

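View pics/side0.png

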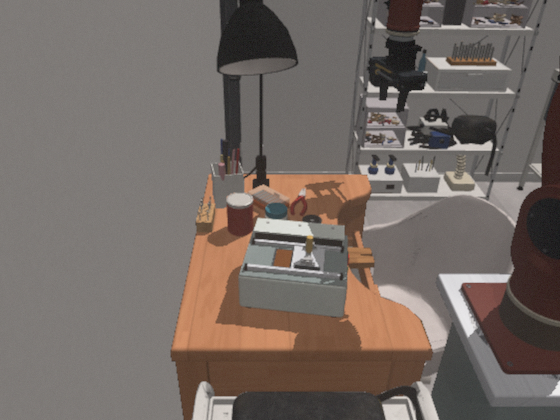

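The top view shows the box at about px (200,230), with the knob near (178,240). In the side view the knob is near (309,243). The lamp hangs over the area to the right. Next I'll enlarge the box in both views.

Run:
```python
import cv2,numpy as np
a=cv2.imread("pics/top0.png")[155:300,135:265]; b=cv2.imread("pics/side0.png")[210:320,230:360]
a=cv2.resize(a,None,fx=4,fy=4,interpolation=2)
cv2.imwrite("pics/ct.png",a)
b=cv2.resize(b,None,fx=5,fy=5,interpolation=2); cv2.imwrite("pics/cs.png",b)
```

```text
(no output)
```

View pics/ct.png

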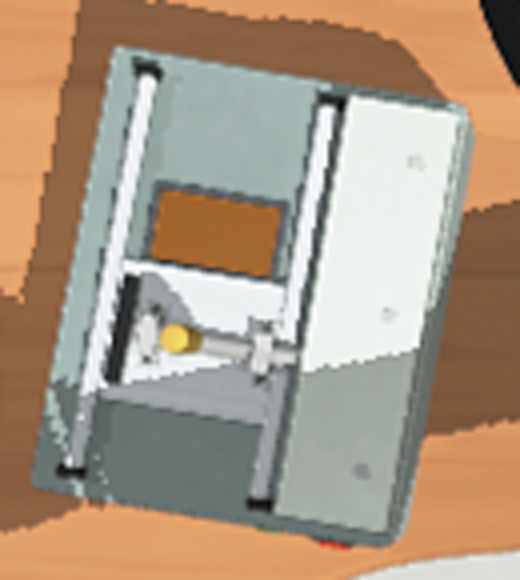

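View pics/cs.png

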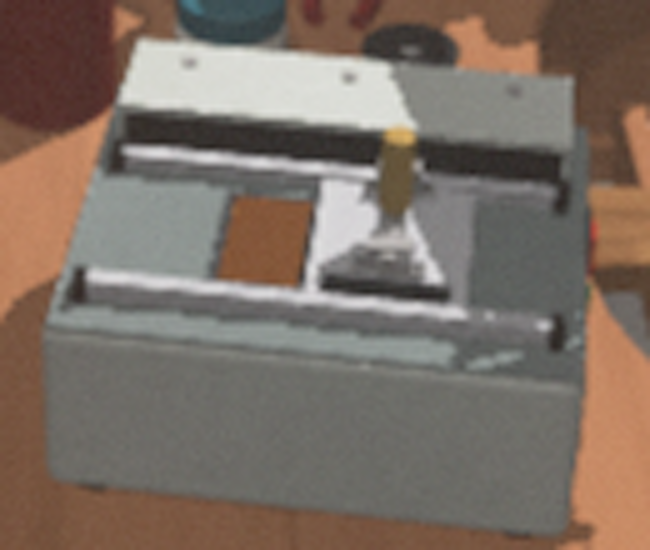

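The crops give the knob top at about crop (180,337) in the top view and (400,136) in the side view. The window corners and the hood edge are also clear, so I'll compute positions from these.

```bash
cat > h.py <<'E'
from bench import r,viewer
import cv2,numpy as np
from scipy.spatial.transform import Rotation as R
def ray(n,u,v):
    p=viewer.camera_params(n);K=p["camera_matrix"];E=p["extrinsics"]
    return E[:3,3],E[:3,:3]@np.linalg.inv(K)@[u,v,1]
def plane(n,u,v,z):
    o,d=ray(n,u,v);return o+d*(z-o[2])/d[2]
def tri(a,b):
    (o,d),(p,e)=ray(*a),ray(*b)
    s=np.linalg.lstsq(np.c_[d,-e],p-o,rcond=None)[0]
    return (o+d*s[0]+p+e*s[1])/2,np.linalg.norm(o+d*s[0]-p-e*s[1])
E
python3 - <<'E'
from h import *
T=lambda x,y,z:plane("top",135+x/4-.4,155+y/4-.4,z)
print("knob top",T(180,337,.149),plane("side",309.6,236.8,.149),tri(("top",179.6,238.9),("side",309.6,236.8)))
yaw=lambda a,b:np.degrees(np.arctan2(*(b-a)[[1,0]]))
print("hood edge yaw",yaw(T(278,518,.115),T(345,95,.115)),T(278,518,.115),T(345,95,.115))
print("deck edge",yaw(T(35,485,.09),T(117,47,.09)),T(35,485,.09),T(117,47,.09))
w=np.array([T(*c,.09) for c in[(158,188),(288,205),(274,277),(150,258)]]);print("win",w.mean(0))
S=lambda x,y,z:plane("side",230+x/5-.4,210+y/5-.4,z)
w=[S(*c,.115) for c in[(140,40),(573,77)]];print("hood far edge side",w,yaw(w[1],w[0]))
w=[S(*c,.09) for c in[(48,328),(577,385)]];print("deck edge side",w,yaw(w[1],w[0]))
# lamp rim
print("lamp left rim",tri(("top",252,130),("side",258,75)))
for z in(.3,.4,.5):print(z,T(0,0,z)*0+plane("top",322,212,z),plane("top",252,135,z),plane("side",258,75,z),plane("side",218,65,z),plane("side",297,65,z))
print(R.from_rotvec(r.get_state()["tcp_rot"]).as_matrix().round(3))
E
```

```text
knob top [ 0.45023969 -0.09250572  0.149     ] [ 0.45109271 -0.08915911  0.149     ] (array([ 0.45049121, -0.0921007 ,  0.14685081]), np.float64(0.0005247903607701907))
hood edge yaw -7.565255697461453 [ 0.37210758 -0.13138733  0.115     ] [ 0.56144604 -0.15653362  0.115     ]
deck edge -8.542326395633678 [ 0.38404729 -0.01645632  0.09      ] [ 0.58677121 -0.04690674  0.09      ]
win [ 0.50099251 -0.09622474  0.09      ]
hood far edge side [array([ 0.55445646, -0.20689157,  0.115     ]), array([ 0.36791991, -0.18021917,  0.115     ])] -8.13742163302709
deck edge side [array([ 0.58721391, -0.04333306,  0.09      ]), array([ 0.38699975, -0.01191124,  0.09      ])] -8.919304630857724
lamp left rim (array([ 0.55957725, -0.22789932,  0.42516099]), np.float64(0.013379312108391056))
0.3 [ 0.48501859 -0.3212306   0.3       ] [ 0.59340844 -0.22144638  0.3       ] [ 0.56008358 -0.63418603  0.3       ] [ 0.67741633 -0.72611658  0.3       ] [ 0.44786435 -0.73530298  0.3       ]
0.4 [ 0.47533709 -0.31153763  0.4       ] [ 0.56722869 -0.22694177  0.4       ] [ 0.55444988 -0.30467191  0.4       ] [ 0.64207101 -0.37332333  0.4       ] [ 0.47064739 -0.3801835   0.4       ]
0.5 [ 0.46565558 -0.30184467  0.5       ] [ 0.54104895 -0.23243717  0.5       ] [0.54881617 0.02484221 0.5       ] [ 0.60672569 -0.02053007  0.5       ] [ 0.49343043 -0.02506401  0.5       ]
[[ 0.959  0.284 -0.001]
 [ 0.284 -0.959  0.001]
 [-0.    -0.001 -1.   ]]
```

>>> apply_moves(rows=[{"tx": 2.5, "ty": -2.7, "fingers": 50}, {"tx": 2.5, "ty": -2.7}, {"tx": 2.5, "ty": -2.7}, {"tx": 2.5, "ty": -2.7}, {"tx": 2.5, "ty": -2.7}, {"tx": 2.5, "ty": -2.7}, {"tx": 2.5, "ty": -2.7}, {"tx": 2.5, "ty": -2.7}], grip_force=15)

```text
invalid input at $.rows[0]: expected keys tx, ty, tz, rx, ry, rz, fingers
```

>>> apply_moves(rows=[{"tx": 2.5, "ty": -2.7}, {"tx": 2.5, "ty": -2.7}, {"tx": 2.5, "ty": -2.7}, {"tx": 2.5, "ty": -2.7}, {"tx": 2.5, "ty": -2.7}, {"tx": 2.5, "ty": -2.7}, {"rz": 8.3}, {"rz": 8.3}, {"rz": 8.2}, {}])

```text
invalid input at $.rows[0]: expected keys tx, ty, tz, rx, ry, rz, fingers
```

>>> apply_moves(rows=[{"tx": 2.5, "ty": -2.7, "tz": 0, "rx": 0, "ry": 0, "rz": 0, "fingers": 50}, {"tx": 2.5, "ty": -2.7, "tz": 0, "rx": 0, "ry": 0, "rz": 0, "fingers": 50}, {"tx": 2.5, "ty": -2.7, "tz": 0, "rx": 0, "ry": 0, "rz": 0, "fingers": 50}, {"tx": 2.5, "ty": -2.7, "tz": 0, "rx": 0, "ry": 0, "rz": 0, "fingers": 50}, {"tx": 2.5, "ty": -2.7, "tz": 0, "rx": 0, "ry": 0, "rz": 0, "fingers": 50}, {"tx": 2.5, "ty": -2.7, "tz": 0, "rx": 0, "ry": 0, "rz": 0, "fingers": 50}, {"tx": 2.5, "ty": -2.7, "tz": 0, "rx": 0, "ry": 0, "rz": 0, "fingers": 50}, {"tx": 2.5, "ty": -2.7, "tz": 0, "rx": 0, "ry": 0, "rz": 0, "fingers": 50}], grip_force=15)

```text
t: 1.1
position: [0.3152, -0.3581, 0.2473]
tcp_rot: [-3.109, -0.45, 0.0]
contact_force: [0.3, 0.0, 0.0]
width: 0.0438
gripper_force: 0.0
```

>>> apply_moves(rows=[{"tx": 2.5, "ty": -2.7, "tz": 0, "rx": 0, "ry": 0, "rz": 0, "fingers": 50}, {"tx": 2.5, "ty": -2.7, "tz": 0, "rx": 0, "ry": 0, "rz": 0, "fingers": 50}, {"tx": 2.5, "ty": -2.7, "tz": 0, "rx": 0, "ry": 0, "rz": 0, "fingers": 50}, {"tx": 2.5, "ty": -2.7, "tz": 0, "rx": 0, "ry": 0, "rz": 0, "fingers": 50}, {"tx": 2.5, "ty": -2.7, "tz": 0, "rx": 0, "ry": 0, "rz": 0, "fingers": 50}, {"tx": 2.5, "ty": -2.7, "tz": 0, "rx": 0, "ry": 0, "rz": 0, "fingers": 50}, {"tx": 0, "ty": 0, "tz": 0, "rx": 0, "ry": 0, "rz": 8.3, "fingers": 50}, {"tx": 0, "ty": 0, "tz": 0, "rx": 0, "ry": 0, "rz": 8.3, "fingers": 50}, {"tx": 0, "ty": 0, "tz": 0, "rx": 0, "ry": 0, "rz": 8.2, "fingers": 50}, {"tx": 0, "ty": 0, "tz": 0, "rx": 0, "ry": 0, "rz": 0, "fingers": 50}])

```text
t: 2.35
position: [0.4126, -0.1614, 0.2474]
tcp_rot: [-3.133, 0.226, 0.001]
contact_force: [-0.9, 0.2, 0.1]
width: 0.0432
gripper_force: 0.0
```

>>> apply_moves(rows=[{"tx": 0.9, "ty": -2.5, "tz": 0, "rx": 0, "ry": 0, "rz": 0, "fingers": 50}, {"tx": 0.9, "ty": -2.5, "tz": 0, "rx": 0, "ry": 0, "rz": 0, "fingers": 50}, {"tx": 0.9, "ty": -2.5, "tz": 0, "rx": 0, "ry": 0, "rz": 0, "fingers": 50}, {"tx": 0, "ty": 0, "tz": 2.5, "rx": 0, "ry": 0, "rz": 0, "fingers": 50}, {"tx": 0, "ty": 0, "tz": 2.5, "rx": 0, "ry": 0, "rz": 0, "fingers": 50}, {"tx": 0, "ty": 0, "tz": 0.6, "rx": 0, "ry": 0, "rz": 0, "fingers": 50}, {"tx": 0, "ty": 0, "tz": 0, "rx": 0, "ry": 0, "rz": 0, "fingers": 50}])

```text
t: 3.22
position: [0.4503, -0.0912, 0.1918]
tcp_rot: [-3.133, 0.225, 0.001]
contact_force: [0.6, -0.8, -0.4]
width: 0.0434
gripper_force: 0.0
```

Run:
```python
from h import *
im=viewer.camera("side");cv2.imwrite("pics/s1.png",cv2.resize(im[160:290,220:380,::-1],None,fx=4,fy=4,interpolation=2))
```

```text
(no output)
```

View pics/s1.png

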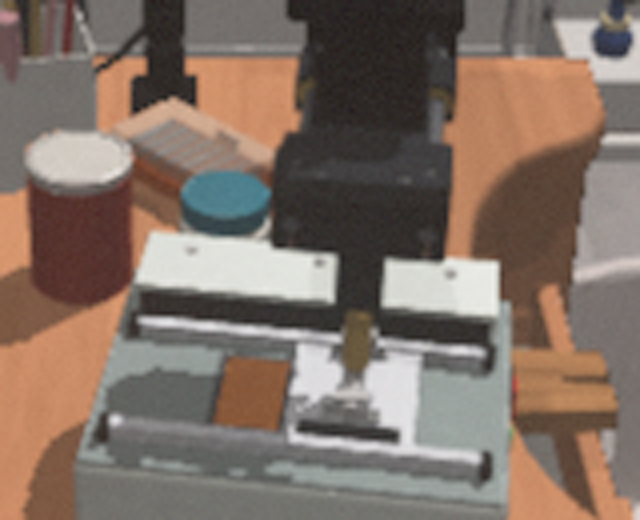

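The side view shows the fingers (crop column ~360) lined up with the knob (column ~358), so I'll go down and close.

>>> apply_moves(rows=[{"tx": 0, "ty": 0, "tz": 1.6, "rx": 0, "ry": 0, "rz": 0, "fingers": 50}, {"tx": 0, "ty": 0, "tz": 1.6, "rx": 0, "ry": 0, "rz": 0, "fingers": 50}, {"tx": 0, "ty": 0, "tz": 1.5, "rx": 0, "ry": 0, "rz": 0, "fingers": 50}, {"tx": 0, "ty": 0, "tz": 0, "rx": 0, "ry": 0, "rz": 0, "fingers": 50}, {"tx": 0, "ty": 0, "tz": 0, "rx": 0, "ry": 0, "rz": 0, "fingers": 0}, {"tx": 0, "ty": 0, "tz": 0, "rx": 0, "ry": 0, "rz": 0, "fingers": 0}, {"tx": 0, "ty": 0, "tz": 0, "rx": 0, "ry": 0, "rz": 0, "fingers": 0}, {"tx": 0, "ty": 0, "tz": 0, "rx": 0, "ry": 0, "rz": 0, "fingers": 0}], grip_force=15)

```text
t: 4.28
position: [0.4505, -0.0911, 0.1448]
tcp_rot: [3.133, -0.228, 0.001]
contact_force: [-1.0, -0.9, 0.6]
width: 0.0125
gripper_force: 15.0
```

>>> apply_moves(rows=[{"tx": 0.8, "ty": 0, "tz": 0, "rx": 0, "ry": 0, "rz": 0, "fingers": 0}, {"tx": 0.8, "ty": 0, "tz": 0, "rx": 0, "ry": 0, "rz": 0, "fingers": 0}, {"tx": 0.8, "ty": 0, "tz": 0, "rx": 0, "ry": 0, "rz": 0, "fingers": 0}, {"tx": 0.8, "ty": 0, "tz": 0, "rx": 0, "ry": 0, "rz": 0, "fingers": 0}, {"tx": 0, "ty": 0, "tz": 0, "rx": 0, "ry": 0, "rz": 0, "fingers": 0}])

```text
t: 4.9
position: [0.4834, -0.096, 0.1448]
tcp_rot: [-3.133, 0.228, -0.003]
contact_force: [1.1, -1.1, 3.1]
width: 0.0121
gripper_force: 15.0
```

Run:
```python
from h import *
im=viewer.camera("side");cv2.imwrite("pics/s2.png",cv2.resize(im[160:290,220:380,::-1],None,fx=4,fy=4,interpolation=2))
```

```text
(no output)
```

View pics/s2.png

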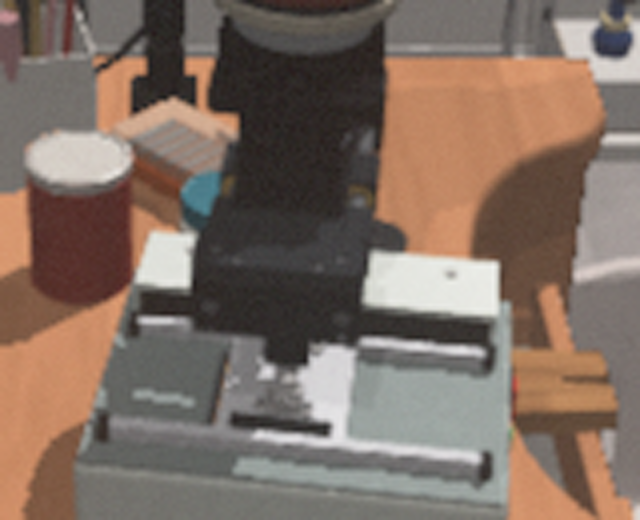

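The shutter has moved along and now almost covers the window, with its edge at crop (230,360). I'll start probing toward the keeper.

>>> apply_moves(rows=[{"tx": 0.1, "ty": 0, "tz": 0, "rx": 0, "ry": 0, "rz": 0, "fingers": 0}, {"tx": 0, "ty": 0.3, "tz": 0, "rx": 0, "ry": 0, "rz": 0, "fingers": 0}, {"tx": 0, "ty": 0.3, "tz": 0, "rx": 0, "ry": 0, "rz": 0, "fingers": 0}, {"tx": 0, "ty": 0, "tz": 0, "rx": 0, "ry": 0, "rz": 0, "fingers": 0}])

```text
t: 5.45
position: [0.4823, -0.1011, 0.1448]
tcp_rot: [-3.132, 0.227, -0.001]
contact_force: [1.0, 2.3, 4.7]
width: 0.0126
gripper_force: 15.0
```

>>> apply_moves(rows=[{"tx": 0, "ty": 0.2, "tz": 0, "rx": 0, "ry": 0, "rz": 0, "fingers": 0}, {"tx": 0, "ty": 0, "tz": 0, "rx": 0, "ry": 0, "rz": 0, "fingers": 0}])

```text
t: 5.7
position: [0.4823, -0.1015, 0.1448]
tcp_rot: [-3.131, 0.225, -0.001]
contact_force: [2.2, 9.1, 5.6]
width: 0.0125
gripper_force: 15.0
```

>>> apply_moves(rows=[{"tx": 0.1, "ty": 0, "tz": 0, "rx": 0, "ry": 0, "rz": 0, "fingers": 0}, {"tx": 0.1, "ty": 0, "tz": 0, "rx": 0, "ry": 0, "rz": 0, "fingers": 0}, {"tx": 0.1, "ty": 0, "tz": 0, "rx": 0, "ry": 0, "rz": 0, "fingers": 0}, {"tx": 0.1, "ty": 0, "tz": 0, "rx": 0, "ry": 0, "rz": 0, "fingers": 0}, {"tx": 0.1, "ty": 0, "tz": 0, "rx": 0, "ry": 0, "rz": 0, "fingers": 0}], grip_force=25)

```text
t: 6.32
position: [0.4868, -0.1039, 0.1447]
tcp_rot: [-3.133, 0.227, -0.0]
contact_force: [-1.3, 2.2, 5.9]
width: 0.0121
gripper_force: 25.0
```

The lateral force dropped and the bolt moved in, so this may already be the slot. I'll push in a little.

>>> apply_moves(rows=[{"tx": 0, "ty": 0.2, "tz": 0, "rx": 0, "ry": 0, "rz": 0, "fingers": 0}, {"tx": 0, "ty": 0.2, "tz": 0, "rx": 0, "ry": 0, "rz": 0, "fingers": 0}, {"tx": 0, "ty": 0, "tz": 0, "rx": 0, "ry": 0, "rz": 0, "fingers": 0}])

```text
t: 6.7
position: [0.4869, -0.1086, 0.1448]
tcp_rot: [-3.133, 0.228, -0.003]
contact_force: [5.0, 1.5, 2.3]
width: 0.0123
gripper_force: 25.0
```

>>> apply_moves(rows=[{"tx": 0, "ty": 0.3, "tz": 0, "rx": 0, "ry": 0, "rz": 0, "fingers": 0}, {"tx": 0, "ty": 0.3, "tz": 0, "rx": 0, "ry": 0, "rz": 0, "fingers": 0}, {"tx": 0, "ty": 0.2, "tz": 0, "rx": 0, "ry": 0, "rz": 0, "fingers": 0}, {"tx": 0, "ty": 0, "tz": 0, "rx": 0, "ry": 0, "rz": 0, "fingers": 0}])

```text
t: 7.2
position: [0.486, -0.1161, 0.1449]
tcp_rot: [-3.133, 0.227, -0.003]
contact_force: [6.3, 3.2, 2.0]
width: 0.0123
gripper_force: 25.0
```

>>> apply_moves(rows=[{"tx": 0, "ty": 0.2, "tz": 0, "rx": 0, "ry": 0, "rz": 0, "fingers": 0}, {"tx": 0, "ty": 0.1, "tz": 0, "rx": 0, "ry": 0, "rz": 0, "fingers": 0}, {"tx": 0, "ty": 0.1, "tz": 0, "rx": 0, "ry": 0, "rz": 0, "fingers": 0}, {"tx": 0, "ty": 0, "tz": 0, "rx": 0, "ry": 0, "rz": 0, "fingers": 0}])

```text
t: 7.7
position: [0.4859, -0.1169, 0.1449]
tcp_rot: [-3.13, 0.223, -0.003]
contact_force: [6.5, 13.3, 2.5]
width: 0.0121
gripper_force: 25.0
```

>>> apply_moves(rows=[{"tx": 0, "ty": 0.1, "tz": 0, "rx": 0, "ry": 0, "rz": 0, "fingers": 0}, {"tx": 0, "ty": 0, "tz": 0, "rx": 0, "ry": 0, "rz": 0, "fingers": 0}, {"tx": 0, "ty": 0, "tz": 0, "rx": 0, "ry": 0, "rz": 0, "fingers": 0}])

```text
t: 8.07
position: [0.4859, -0.117, 0.1449]
tcp_rot: [-3.129, 0.222, -0.003]
contact_force: [7.2, 16.2, 3.6]
width: 0.0121
gripper_force: 25.0
```

>>> apply_moves(rows=[{"tx": -0.1, "ty": -0.2, "tz": 0, "rx": 0, "ry": 0, "rz": 0, "fingers": 0}, {"tx": 0, "ty": 0, "tz": 0, "rx": 0, "ry": 0, "rz": 0, "fingers": 0}])

```text
t: 8.32
position: [0.4857, -0.1168, 0.1449]
tcp_rot: [-3.131, 0.224, -0.006]
contact_force: [10.9, 8.8, -1.7]
width: 0.0122
gripper_force: 25.0
```

>>> apply_moves(rows=[{"tx": 0.2, "ty": -0.1, "tz": 0, "rx": 0, "ry": 0, "rz": 0, "fingers": 0}, {"tx": 0, "ty": 0, "tz": 0, "rx": 0, "ry": 0, "rz": 0, "fingers": 0}])

```text
t: 8.57
position: [0.4863, -0.1167, 0.1448]
tcp_rot: [-3.131, 0.225, -0.001]
contact_force: [2.4, 7.8, 5.9]
width: 0.0122
gripper_force: 25.0
```

>>> apply_moves(rows=[{"tx": 0, "ty": -0.1, "tz": 0, "rx": 0, "ry": 0, "rz": 0, "fingers": 0}, {"tx": 0, "ty": 0, "tz": 0, "rx": 0, "ry": 0, "rz": 0, "fingers": 45}, {"tx": 0, "ty": 0, "tz": 0, "rx": 0, "ry": 0, "rz": 0, "fingers": 45}, {"tx": 0, "ty": 0, "tz": 0, "rx": 0, "ry": 0, "rz": 0, "fingers": 45}, {"tx": 0, "ty": 0, "tz": 0, "rx": 0, "ry": 0, "rz": 0, "fingers": 45}])

```text
t: 9.2
position: [0.4856, -0.1178, 0.1443]
tcp_rot: [3.133, -0.228, -0.001]
contact_force: [0.4, 0.6, -0.1]
width: 0.0377
gripper_force: 0.0
```

>>> apply_moves(rows=[{"tx": 0, "ty": 0, "tz": -1.5, "rx": 0, "ry": 0, "rz": 0, "fingers": 45}, {"tx": 0, "ty": 0, "tz": -2.5, "rx": 0, "ry": 0, "rz": 0, "fingers": 45}, {"tx": 0, "ty": 0, "tz": -2.5, "rx": 0, "ry": 0, "rz": 0, "fingers": 45}, {"tx": 0, "ty": 0, "tz": -2.5, "rx": 0, "ry": 0, "rz": 0, "fingers": 45}, {"tx": -1.5, "ty": -2, "tz": 0, "rx": 0, "ry": 0, "rz": 0, "fingers": 45}, {"tx": 0, "ty": -2.5, "tz": 0, "rx": 0, "ry": 0, "rz": 0, "fingers": 45}, {"tx": 0, "ty": -2.5, "tz": 0, "rx": 0, "ry": 0, "rz": 0, "fingers": 45}, {"tx": 0, "ty": -2.5, "tz": 0, "rx": 0, "ry": 0, "rz": 0, "fingers": 45}, {"tx": 0, "ty": -2.5, "tz": 0, "rx": 0, "ry": 0, "rz": 0, "fingers": 45}, {"tx": 0, "ty": 0, "tz": 0, "rx": 0, "ry": 0, "rz": 0, "fingers": 45}])

```text
t: 10.45
position: [0.4876, 0.0063, 0.2345]
tcp_rot: [-3.133, 0.221, 0.001]
contact_force: [-0.0, -0.6, 0.1]
width: 0.0389
gripper_force: 0.0
```

Run:
```python
from h import *
f=lambda im,a,b:cv2.resize(im[a:a+145,b:b+140,::-1],None,fx=2.8,fy=2.8,interpolation=2)
cv2.imwrite("pics/e.png",np.hstack([f(viewer.camera("top"),155,130),f(viewer.camera("side"),180,225)]))
```

```text
(no output)
```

View pics/e.png

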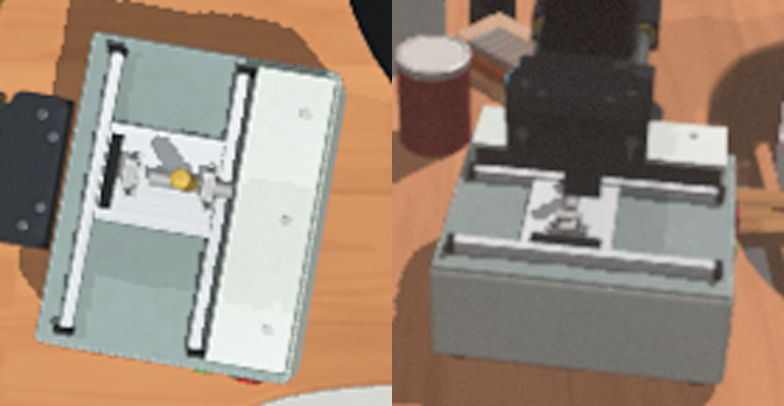

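The window is fully covered and the knob has moved toward the hood, at about full px (194,219). I'll measure the bolt's travel from the knob's top.

Run:
```python
from h import *
def knob(im):
    h=cv2.cvtColor(im,cv2.COLOR_RGB2HSV)
    m=cv2.inRange(h,(20,140,120),(32,255,255)); m[:215]=0;m[245:]=0;m[:,:165]=0;m[:,215:]=0
    v,u=np.nonzero(m); return u.mean(),v.mean(),len(u)
a=knob(cv2.imread("pics/top0.png")[:,:,::-1].copy());b=knob(viewer.camera("top"))
d=plane("top",*b[:2],.149)-plane("top",*a[:2],.149)
print(a,b,d@[-.1444,-.9895,0],d@[.9895,-.1444,0],plane("top",*b[:2],.149))
```

```text
(np.float64(179.33333333333334), np.float64(239.375), 48) (np.float64(194.79166666666666), np.float64(219.08333333333334), 48) 0.020110736956871496 0.038474739128949546 [ 0.4845043  -0.11753389  0.149     ]
```

```bash
python3 -c "
from bench import job
print(job.sign_off())"
```

```text
the job is handed in; nothing more can be done
None
```

I slid the shutter fully across the window and pushed the bolt through the keeper slot to a hard stop, about 21.7 mm of its 22 mm travel by feel. The camera gave a rougher 20 mm. I then released the knob, moved the arm clear and handed the job in at about 10.6 s, with no sign that anything beside the box had been touched.

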